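# Tip up the wear plate and fit it to the drilling jig

## Robot

A 6-joint arm with a two-finger parallel gripper is mounted at the origin on a cart in front of the work surface, level with it; the furniture and walls round the work are solid. World frame = base frame: x ahead of the robot, y to its left, z up, the work surface at z = 0. Lengths are in m, angles in rad, forces in N, time in s.
With the tool pointing down it reaches from about 0.3 to 0.825 m from the base axis. Payload 5.4 kg.
Tool frame: the origin (TCP) lies at the very end of the fingers, on their centre line; the grasp point (between the pads) lies r.hold_point_z behind it (r.hold_point_z is the distance from the TCP to the grasp point, in m); z points along the fingers, y is the line along which they close (so a half turn about z gives the same grasp; the last joint's range is limited). The gripper opens to 92 mm and grips with 3 to 60 N. Pads are 20 mm wide; open, the fingers measure 128 mm over their backs; the gripper's body (75 mm by 189 mm) begins 69 mm behind the grasp point.
Start: joints at [1.093, 0.158, 1.597, -0, 1.386, -0.21], TCP at [0.152, 0.554, 0.215] pointing down, gripper open.
Joint ranges: [-2.91, 2.91], [-0.94, 2.29], [0.18, 2.7], [-1.29, 4.43], [0.17, 2.64], [-3, 3]. Speed limits (rad/s): [2.57, 2.57, 3.14, 3.14, 3.14, 3.14].

## Interface

Orientations are given as a unit quaternion [w, x, y, z].
In Python, from station import r gives the robot as it stands. Calls block until the motion is done:
- r.goto(position, orientation): joint-space move of the TCP to a pose.
- r.move_straight(position, orientation=None, vel=0.15, stop_force=None): straight line of the TCP; orientation=None keeps the orientation; vel is the mean speed in m/s. With stop_force (N) it stops when the force on the tool has changed by that much, and returns True; else False.
- r.goto_joints(angles): joint-space move.
- r.command_gripper(opening, f_grip=None): opening from 0.0 (shut) to 1.0 (fully open); f_grip is the grip in N (None keeps the last); returns when the fingers have stopped.
- r.sleep(seconds).
- r.solve_ik(position, orientation): joint angles nearest the present ones, or None.
- r.get_image(name): name is "scene" or "top" or "wrist"; returns a dict with "color" (480x640x3 uint8, red, green, blue), "fx", "fy", "cx", "cy" (pixels), "rvec" (rotation vector, rad) and "tvec" (3), from world to camera coordinates, as OpenCV has them. Camera axes: x right, y down, z forward; pixel columns grow to the right and rows downward; lengths in m; the calibration is good to about 2 mm. A picture is of the moment at which its call begins. There is no depth.
A pose or a line that the arm cannot do raises r.Unreachable and nothing moves.
- r.close_job(): hands the job in; it is judged then, once.
Readings, each from a call of its own:
- r.read_time_s(): time.
- r.read_joints(): joint angles.
- r.read_qd(): joint speeds.
- r.read_effort(): joint torques, N m.
- r.read_eef_pos(): TCP position.
- r.read_orientation(): TCP orientation.
- r.read_force(): force on the tool from outside, world axes, zero at the start.
- r.read_ft_torque(): the same for the moment, N m.
- r.read_finger_gap(): opening from 0.0 (shut) to 1.0 (fully open).
- r.read_grip_force(): force on a finger pad.
Only numpy, scipy, OpenCV 4.12 (cv2) and the standard library are available. Lean on these libraries where they do the work, as an engineer would, in place of code of your own. Each camera call takes 0.05 s, during which the arm holds its last target. There are 200 camera calls.

## Task

Take the thin steel wear plate out of its fitted tray: press down the end nearer the robot, which lies over the finger hollow, until the plate tips, and let go so that it stays tipped with its other end up; then take it by the raised end and lay it lengthwise down the middle of the drilling jig's sloping bed, its lower end slid under the head of the raised bush and right against the ledge. Let go of the plate, then lean the tool square to the slope and press the bush straight down until you feel its shoulder seat, without ramming it. Leave the other things on the bench where they are.

Things in the scene. Friction and masses are not known exactly. Their poses are not given: they have to be found in the camera images.
- plate: Flat steel plate, 110 (x) x 52 (y) x 5 (z) mm, about 0.2 kg; origin at the centre of its underside, z out of its top face. At the start it lies in the tray, long way along the tray's x, flush with the tray's top, so that its edges cannot be gripped.
- plate_mid (a point): Centre of the plate (2.5 mm above its underside).
- tray: Fixed grey tray of slick plastic (friction about 0.25), 145 x 76 x 45 mm high; origin on the bench under the ridge, x along its length. Recess for the plate, 5 mm deep, side walls at y = +-28 mm with tops at z = 45: flat floor at z = 40 from x = 0 (the ridge) to 61; the plate's middle starts about 4 mm on the +x side of the ridge.
- tray_hollow (a point): Point to press the plate: on the level of the tray's top, tray x = -38, y = 0, z = 45 mm. From the ridge towards -x the floor falls at 30 degrees into the finger hollow, 56 mm wide, up to an end wall at x = -60 as high as the tray.
- tray_ridge (a point): The ridge, tray x = 0, y = 0, z = 40 mm. Pressed fully, the plate lies on the 30 degree slope; let go, it slides about 15 mm down to the end wall and stays tipped, its +x end about 42 mm past the ridge and over 20 mm above the floor.
- jig: Fixed aluminium drilling jig on a 140 x 90 x 8 mm foot; origin at the foot's centre on the bench; x is the uphill direction. Its sloping bed is about 0.09 m high at the top.
- bed: The jig's sloping bed: a bar 40 mm wide (narrower than the plate, so fingers pass it on both sides), 12 mm thick, rising at 30 degrees. Origin on its surface, on the middle line, at the foot of the ledge; x up the slope (0 to 118 mm), y across, z square out of the slope. The ledge block at x = -36 to 0 is 64 mm wide, 5.5 mm high. Fitted, the plate's middle is at x = 55, y = 0, z = 2.5 mm.
- bush (a joint): Travel of the headed steel bush into the ledge block, along -z of the bed: about 0 = raised, 0.012 m = home, shoulder on the ledge. It slides against about 9 N of friction and stays where it is left.
- bush_top (a point): Centre of the top of the bush's head, on the bush's axis (x = -9, y = 0 mm on the bed). The head is a disc 32 mm across and 8 mm thick on a 16 mm shank; it reaches 7 mm over the end of the fitted plate. Raised, its underside is 17.5 mm above the bed's surface (0 travel); home, 5.5 mm.
- glue_bottle: Bystander: white glue bottle with orange cap, 39 mm across, 114 mm high; origin at centre of its underside.
- wood_blank: Bystander: plain wooden block 40 x 70 x 28 mm; origin at centre of its underside.
- square: Bystander: try square 148 x 85 x 14 mm, lying flat; origin at centre of its underside.
- pencil: Bystander: green pencil, 112 mm long, lying flat; origin at centre of its underside.
Not all that is in view belongs to the job. There is more than one size of the plate; the one meant has the size given above.

How it is judged:
On the way, in this order (a step that is already met when the one before it is completed fails the run):
1. the plate stands tipped in the tray by itself, at least 23 degrees, not touched by the robot (angle between plate's own z axis and vertical between 0.4 and 0.75 rad and horizontal distance between plate and tray below 0.03 m and contact force between plate and the arm below 0.1 N and contact force between plate and the fingers below 0.1 N), for 0.2 s.
2. the plate lies on the jig's bed against the ledge, let go, with the bush still up (x of plate_mid in the frame of bed between 0.05 and 0.06 m and y of plate_mid in the frame of bed between -0.008 and 0.008 m and z of plate_mid in the frame of bed between 0 and 0.005 m and angle between the x axis of plate and the x axis of bed, either way round below 0.14 rad and angle between the z axis of plate and the z axis of bed, either way round below 0.09 rad and value of joint bush below 0.006 m and contact force between plate and the fingers below 0.1 N), for 0.2 s.
3. the bush is pressed home (value of joint bush above 0.0108 m), for 0.1 s.
At the end, for the whole second after the job is handed in: The plate lies at rest on the sloping bed, its middle within 5 mm along and 8 mm across of its fitted place and 2.5 mm in height, straight within 8 degrees and flat within 5 degrees, and the bush is home to within 1.2 mm (x of plate_mid in the frame of bed between 0.05 and 0.06 m and y of plate_mid in the frame of bed between -0.008 and 0.008 m and z of plate_mid in the frame of bed between 0 and 0.005 m and angle between the x axis of plate and the x axis of bed, either way round below 0.14 rad and angle between the z axis of plate and the z axis of bed, either way round below 0.09 rad and value of joint bush above 0.0108 m and linear speed of plate below 0.02 m/s); the robot touches nothing.
It fails at once if the bush is rammed with more than 80 N (contact force between bush and anything else above 80 N).
It fails at once if the bush is pressed with the tool leaning less than 20 degrees from upright (contact force between bush and the fingers above 4 N and (angle between the grasp point's own z axis and vertical below 0.35 rad or angle between the grasp point's own z axis and vertical above 2.79 rad)).
It fails at once if a bystander is moved more than 30 mm (distance of any of glue_bottle, wood_blank, square, pencil from where it was at the start of the episode above 0.03 m).
It also fails if it takes over 61 s, if anything falls off the work surface, if the arm or the gripper's body presses on something with over 40 N, if the wrist force passes 120 N, or if a joint passes its speed limit or range.

## Working session

There is one attempt and no reset: what is moved stays moved. The work goes in short steps, each a Python script; the robot and the scene stay as the last script left them, time stands still between calls to the robot, and variables do not carry over. Pictures are saved under pics/ and viewed, at most 11 in all, crops included, and the job is handed in when it is done.

```bash
mkdir -p pics; ls; python3 - <<'E'
from station import r
import cv2,numpy as np,pickle
d={}
for n in("scene","top","wrist"):
    i=r.get_image(n);d[n]=i
    cv2.imwrite(f"pics/{n}0.png",i["color"][:,:,::-1]);print(n,i["fx"],i["cx"],i["cy"],i["rvec"],i["tvec"])
    R=cv2.Rodrigues(np.array(i["rvec"]))[0];print(-R.T@np.array(i["tvec"]).ravel())
pickle.dump(d,open("d0.pkl","wb"))
print(r.hold_point_z,r.read_time_s(),r.read_orientation())
E
```

```text
pics
scene 601.6362753447476 312.90687531703423 244.65560752008957 [ 2.36283916 -0.59875921  0.21329294] [-0.47146055  0.29563532  0.99020179]
[ 0.21972338 -0.60231161  0.93761252]
top 482.80110145928563 309.5723766731257 243.2516959854906 [ 2.17610648 -2.15240977  0.10031105] [0.06480387 0.54196402 1.04984546]
[0.43119839 0.05970324 1.10027428]
wrist 372.75138204370893 317.92677542815557 239.24640899581306 [-2.33474161 -1.77874024 -0.22058253] [-0.57481996 -0.02657395  0.38995779]
[0.08521733 0.573264   0.38379374]
0.0187 0.15 [-2.49326575e-04  1.33496058e-01  9.91049068e-01 -6.96525704e-04]
```

View pics/scene0.png

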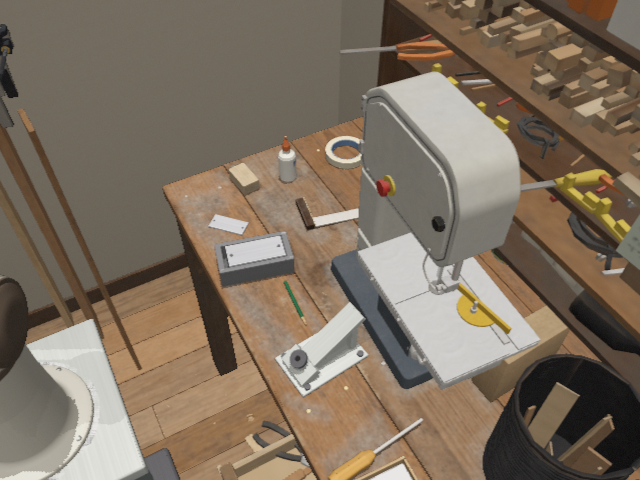

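View pics/top0.png

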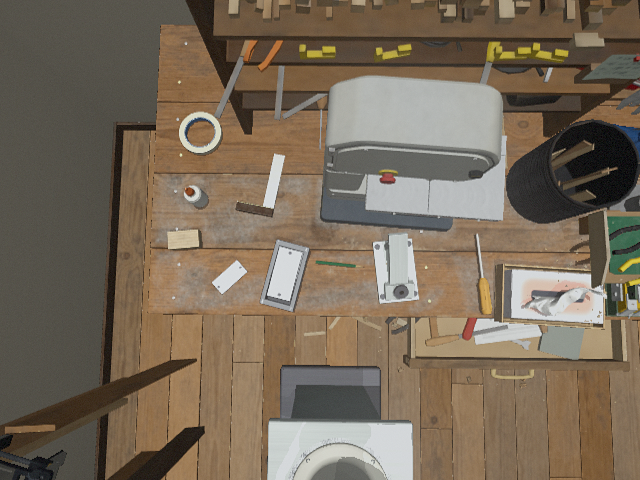

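Plate candidates: the plate in the tray (top 286,273; scene 255,250), and a loose smaller plate on the bench (top 229,277; scene 228,225). I choose the one in the tray. The jig is at top (398,270), with its bush at the robot end (401,291). A band saw stands behind the jig.

```bash
python3 - <<'E'
import cv2,numpy as np
a=cv2.imread("pics/top0.png")
c=cv2.resize(a[230:315,205:435],None,fx=3.45,fy=3.45,interpolation=cv2.INTER_CUBIC)
b=cv2.imread("pics/scene0.png")
e=cv2.resize(b[225:295,210:300],None,fx=4,fy=4,interpolation=cv2.INTER_CUBIC)
f=cv2.resize(b[300:400,270:375],None,fx=2.8,fy=2.8,interpolation=cv2.INTER_CUBIC)
o=np.zeros((600,800,3),np.uint8);o[:c.shape[0],:c.shape[1]]=c
o[300:300+e.shape[0],0:e.shape[1]]=e[:300];o[300:300+f.shape[0],400:400+f.shape[1]]=f
cv2.imwrite("pics/c1.png",o);print(c.shape,e.shape,f.shape)
E
```

```text
(293, 794, 3) (280, 360, 3) (280, 294, 3)
```

View pics/c1.png

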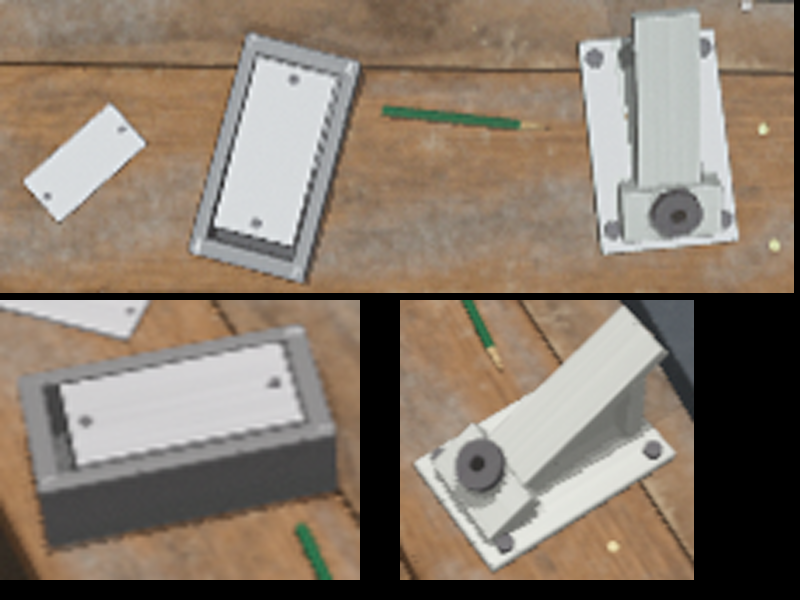

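Crop: tray outer top corners at (249,35), (360,64), (305,282), (192,252), plate inside it with the gap at the near end. The jig foot corners are at (580,43), (714,30), (738,239), (604,254), bush at (678,213).

```bash
cat > h.py <<'E'
import cv2,numpy as np
from scipy.spatial.transform import Rotation as Ro
def px2w(im,uv,z):
    R=cv2.Rodrigues(np.array(im["rvec"],float))[0];c=-R.T@np.array(im["tvec"],float).ravel()
    d=R.T@np.array([(uv[0]-im["cx"])/im["fx"],(uv[1]-im["cy"])/im["fy"],1]);return c+d*(z-c[2])/d[2]
def proj(im,P):
    K=np.array([[im["fx"],0,im["cx"]],[0,im["fy"],im["cy"]],[0,0,1]],float)
    return cv2.projectPoints(np.atleast_2d(P).astype(float),np.array(im["rvec"],float),np.array(im["tvec"],float),K,None)[0][:,0]
def quat(z,y):
    z=np.array(z,float);z/=np.linalg.norm(z);y=np.array(y,float);y-=z*(y@z);y/=np.linalg.norm(y)
    q=Ro.from_matrix(np.c_[np.cross(y,z),y,z]).as_quat();return q[[3,0,1,2]]
E
python3 - <<'E'
import pickle;from h import *
im=pickle.load(open("d0.pkl","rb"))["top"]
f=lambda p:(205-.5+(p[0]+.5)/3.452,230-.5+(p[1]+.5)/3.447)
for n,z,ps in(("tray",.045,[(249,35),(360,64),(305,282),(192,252)]),("plate",.045,[(259,55),(340,80),(294,248),(214,229)]),("foot",.008,[(580,43),(714,30),(738,239),(604,254)]),("bush",.05,[(677,213)])):
    W=np.array([px2w(im,f(p),z)[:2] for p in ps]);print(n,W.round(4).tolist(),W.mean(0).round(4))
    if len(W)>1:
        print(np.linalg.norm(W-np.roll(W,-1,0),axis=1).round(4));v=W[0]+W[1]-W[2]-W[3];print("yaw",np.degrees(np.arctan2(v[1],v[0])))
E
```

```text
tray [[0.5464, 0.1428], [0.5285, 0.0718], [0.3906, 0.1048], [0.4085, 0.1762]] [0.4685 0.1239]
[0.0732 0.1418 0.0736 0.1419]
yaw -13.512162846069549
plate [[0.5336, 0.1362], [0.5182, 0.0844], [0.4117, 0.112], [0.423, 0.1626]] [0.4716 0.1238]
[0.054  0.11   0.0519 0.1137]
yaw -13.968154921448146
foot [[0.5474, -0.0724], [0.5569, -0.1605], [0.4202, -0.1747], [0.4095, -0.0877]] [ 0.4835 -0.1238]
[0.0886 0.1375 0.0876 0.1387]
yaw 6.129342435413568
bush [[0.4364, -0.1277]] [ 0.4364 -0.1277]
```

```bash
python3 - <<'E'
from station import r
import pickle;from h import *
r.command_gripper(0.0)
d={}
for n,c,yaw in(("jig",(.50,-.124,.27),6.1),("tray",(.50,.119,.22),-13.6)):
    a=np.radians(yaw);q=quat([0,0,-1],[-np.sin(a),np.cos(a),0])
    r.goto(c,q);r.sleep(.2);d[n]=r.get_image("wrist");cv2.imwrite(f"pics/w_{n}.png",d[n]["color"][:,:,::-1])
pickle.dump(d,open("d1.pkl","wb"));print(r.read_time_s(),r.read_joints(),r.read_eef_pos())
E
```

```text
5.675 [-3.63316493e-03 -4.97822839e-03  1.75873649e+00 -1.11288073e-04
  1.38734568e+00 -1.33553419e+00] [0.5004084  0.11804747 0.22024855]
```

View pics/w_jig.png

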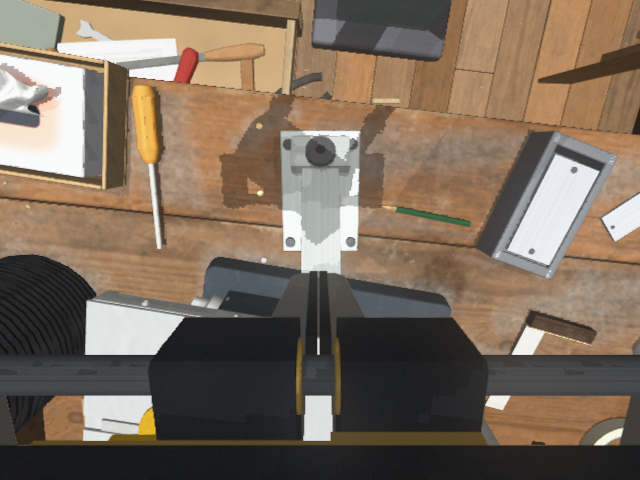

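View pics/w_tray.png

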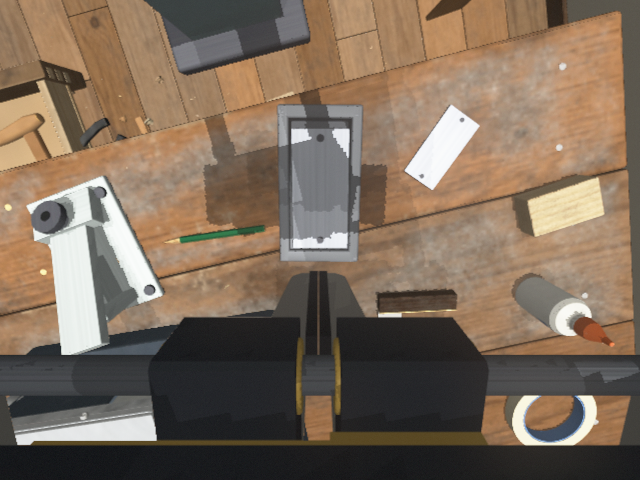

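```bash
python3 - <<'E'
import cv2,numpy as np
a=cv2.imread("pics/w_jig.png")[120:280,265:375];b=cv2.imread("pics/w_tray.png")[95:270,265:375]
o=np.zeros((600,800,3),np.uint8)
for i,(x,s) in enumerate(((a,3.4),(b,3.4))):
    y=cv2.resize(x,None,fx=s,fy=s,interpolation=cv2.INTER_CUBIC);o[:y.shape[0],i*400:i*400+y.shape[1]]=y
cv2.imwrite("pics/c2.png",o)
E
```

```text
(no output)
```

View pics/c2.png

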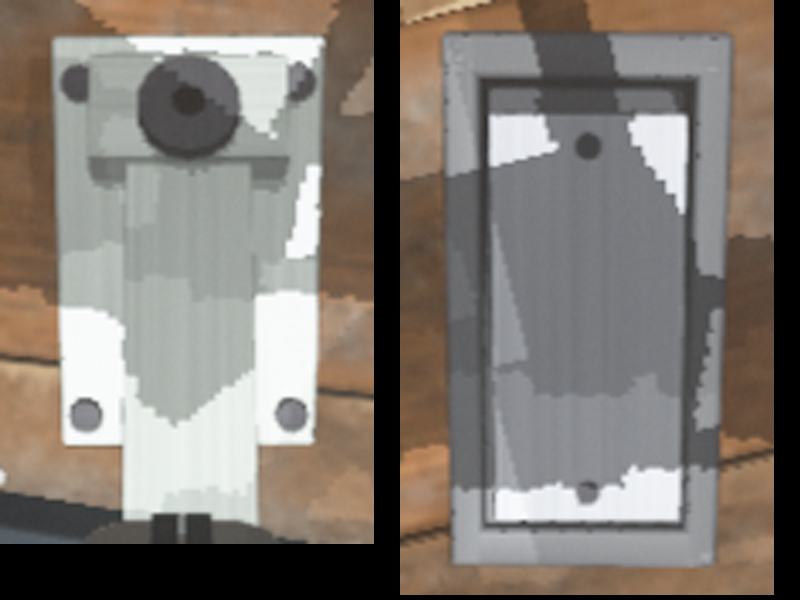

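```bash
python3 - <<'E'
import pickle;from h import *
from scipy.optimize import least_squares
d0=pickle.load(open("d0.pkl","rb"));d1=pickle.load(open("d1.pkl","rb"))
J,T,t,s=d1["jig"],d1["tray"],d0["top"],d0["scene"]
fj=lambda x,y:(264.5+(x+.5)/3.4,119.5+(y+.5)/3.4);ft=lambda x,y:(264.5+(x-400+.5)/3.4,94.5+(y+.5)/3.4)
f=lambda x,y:(204.5+(x+.5)/3.452,229.5+(y+.5)/3.447);fs=lambda x,y:(269.5+(x-400+.5)/2.8,299.5+(y-300+.5)/2.8)
for n,im,z,ps in(("foot",J,.008,[fj(52,38),fj(323,38),fj(315,444),fj(63,444)]),("tray",T,.045,[ft(443,33),ft(732,33),ft(716,565),ft(455,565)]),("plate",T,.045,[ft(488,112),ft(689,114),ft(684,522),ft(494,520)])):
    W=np.array([px2w(im,p,z)[:2] for p in ps]);print(n,W.mean(0).round(4),np.linalg.norm(W-np.roll(W,-1,0),axis=1).round(4));v=-W[0]-W[1]+W[2]+W[3];print("yaw",np.degrees(np.arctan2(v[1],v[0])))
def tri(o):
    g=lambda P:np.concatenate([(proj(im,P)[0]-p)/im["fx"] for im,p in o])
    S=least_squares(g,[.45,-.1,.05]);print(S.x.round(4),(S.fun*600).round(1))
tri([(J,fj(187,98)),(t,f(678,215)),(s,fs(477,465))])
tri([(t,f(633,13)),(s,fs(628,306))]);tri([(t,f(699,10)),(s,fs(667,352))])
E
```

```text
foot [ 0.485  -0.1218] [0.0888 0.1382 0.0893 0.1382]
yaw 6.371089531954133
tray [0.4702 0.1276] [0.0744 0.1435 0.0745 0.1434]
yaw -13.910459657090902
plate [0.4736 0.1274] [0.0525 0.1107 0.0537 0.1106]
yaw -13.597815409120718
[ 0.4351 -0.1281  0.0477] [-0.4  0.3 -0.4  0.  -0.9 -0.1]
[ 0.5586 -0.0954  0.0879] [ 0.2 -0.5 -0.6  0.1]
[ 0.5614 -0.1359  0.088 ] [ 0.3 -0.8 -0.9  0.2]
```

Tray ridge is at about (0.469, 0.126) with yaw −13.7°. The bed origin is about (0.457, −0.126, 0.030) with yaw 6.2°, and the measured sizes match the given ones. Now press.

```bash
cat >> h.py <<'E'
def fr(o,yaw,pitch=0):  # x axis at yaw, rising by pitch (deg): returns origin, rotation
    return np.array(o,float),(Ro.from_euler("z",yaw,degrees=True)*Ro.from_euler("y",-pitch,degrees=True)).as_matrix()
TO,TR=fr([.469,.126,0],-13.7)          # tray
SO,SR=fr([.469,.126,.040],-13.7,30)    # tipping slope, origin on ridge
BO,BR=fr([.457,-.126,.030],6.2,30)     # bed
E
python3 - <<'E'
from station import r
from h import *
q=quat([0,0,-1],TR[:,1]);P=lambda z:TO+TR@[-.038,0,z]
r.move_straight(P(.075),q,vel=.2)
s=r.move_straight(P(.024),vel=.04,stop_force=12);print(s,r.read_eef_pos(),r.read_force())
r.move_straight(P(.10),vel=.25)
r.goto(TO+TR@[.03,0,.22],q);r.sleep(.2)
import pickle;i=r.get_image("wrist");k=r.get_image("scene");pickle.dump((i,k),open("d2.pkl","wb"))
o=np.zeros((500,800,3),np.uint8);a=cv2.resize(i["color"][80:280,220:420],(400,400));b=cv2.resize(k["color"][220:290,205:305],(400,280));o[:400,:400]=a;o[:280,400:]=b
cv2.imwrite("pics/tip.png",o[:,:,::-1]);print(r.read_time_s())
E
```

```text
True [0.43156358 0.13507731 0.02817177] [-4.03634968 -0.12408845  9.33831968]
9.0667
```

View pics/tip.png

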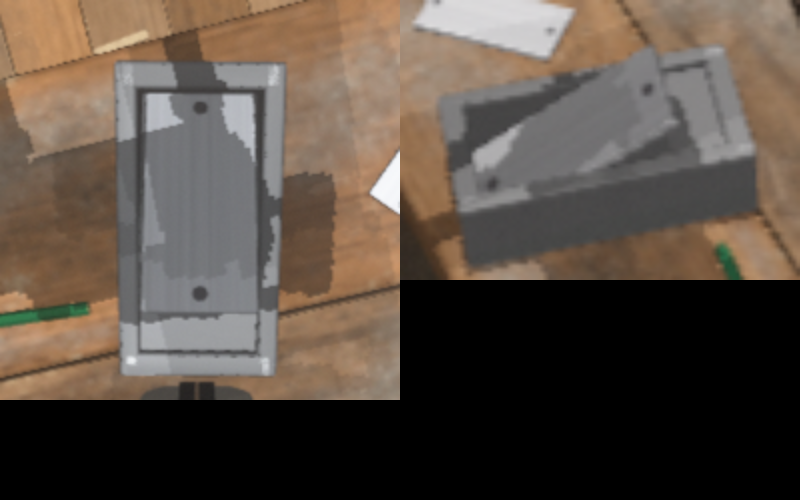

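The plate is tipped: its raised end is at about (200,313) in the crop, clear of the tray's far end. I'll check that end position against the expected 42 mm, then grasp.

```bash
python3 - <<'E'
from station import r
from h import *
import pickle
i,k=pickle.load(open("d2.pkl","rb"))
for u in((141,311),(258,313),(146,95),(256,92)):
    z=.0686 if u[1]>200 else .018
    print("end in tray",(TR.T@(px2w(i,(219.5+(u[0]+.5)/2,79.5+(u[1]+.5)/2),z)-TO)).round(4))
q=quat(-SR[:,2],SR[:,1]);print(r.solve_ik(SO+SR@[.0355,0,0],q))
E
```

```text
end in tray [ 0.0352 -0.024   0.0686]
end in tray [0.0361 0.0275 0.0686]
end in tray [-0.0584 -0.0236  0.018 ]
end in tray [-0.0597  0.0287  0.018 ]
[ 0.10559136 -0.08611883  2.29005484 -0.38269364  0.46952184 -0.92468789]
```

```bash
python3 - <<'E'
from station import r
from h import *
q=quat(-SR[:,2],SR[:,1]);G=lambda s,n:SO+SR@[s,.001,n]
r.command_gripper(1.0)
r.goto(G(.034,.06),q)
print(r.move_straight(G(.034,-.005),vel=.08,stop_force=10),r.read_eef_pos()-G(.034,-.005))
r.command_gripper(0.0,f_grip=55);print("gap",r.read_finger_gap()*.092,r.read_grip_force())
p=r.read_eef_pos();r.move_straight(p+TR@[.006,0,.07],vel=.1)
r.sleep(.2);print("gap",r.read_finger_gap()*.092,r.read_grip_force(),r.read_time_s())
o=np.zeros((480,800,3),np.uint8);i=r.get_image("wrist");k=r.get_image("scene")
o[:,:400]=i["color"][:,120:520];o[:400,400:]=cv2.resize(k["color"][140:300,180:340],(400,400))
cv2.imwrite("pics/held.png",o[:,:,::-1])
import pickle;pickle.dump((i,k),open("d3.pkl","wb"))
E
```

```text
False [3.92148913e-04 3.02654211e-05 4.65123036e-04]
gap 0.05076551644133265 55.00020682811737
gap 0.05073804796767447 54.99828636646271 13.925
```

View pics/held.png

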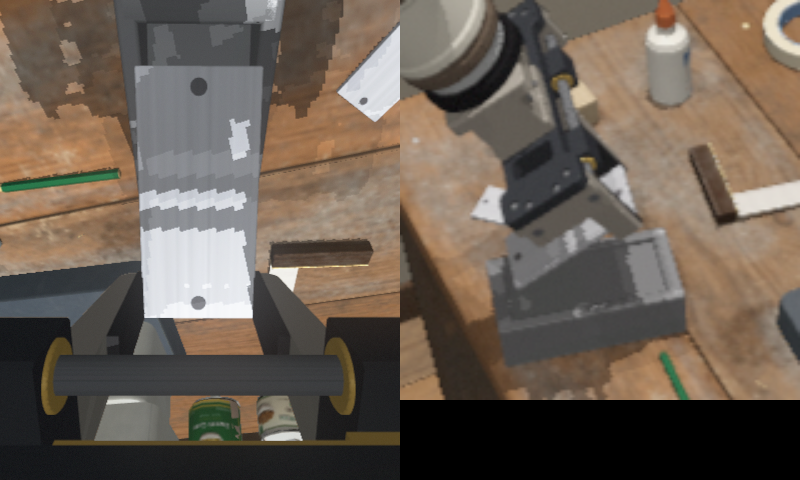

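The plate is held (gap about 51 mm). Its top-face corners in the wrist image are (255,67), (383,67), (372,318), (265,318). I'll get the pose in the tool by PnP, then check the jig moves.

```bash
python3 - <<'E'
from station import r
from h import *
import pickle
i,k=pickle.load(open("d3.pkl","rb"))
# image: left = world -y side, top = robot side(-x)
obj=np.array([[-.055,-.026,.0],[-.055,.026,.0],[.055,.026,.0],[.055,-.026,.0]])
px=np.array([[254.5,67],[383.5,67],[372.5,318],[264.5,318]],float)
K=np.array([[i["fx"],0,i["cx"]],[0,i["fy"],i["cy"]],[0,0,1]],float)
ok,rv,tv=cv2.solvePnP(obj,px,K,None);Rp=cv2.Rodrigues(rv)[0]
Rc=cv2.Rodrigues(np.array(i["rvec"],float))[0]
R=Rc.T@Rp;p=Rc.T@(tv.ravel()-np.array(i["tvec"],float).ravel())
print("reproj",(cv2.projectPoints(obj,rv,tv,K,None)[0][:,0]-px).round(1).tolist())
q=np.array(r.read_orientation());Rt=Ro.from_quat(q[[1,2,3,0]]).as_matrix();t=r.read_eef_pos()
print("plate R in tool",(Rt.T@R).round(3));print("top centre in tool",Rt.T@(p-t),"normal vs vert",np.degrees(np.arccos(R[2,2])))
g=quat(-BR[:,2],BR[:,1])
for a in((.125,0,.06),(.097,0,-.005),(.12,0,.0)):print(r.solve_ik(BO+BR@a,g))
E
```

```text
reproj [[-0.2, 0.1], [0.2, 0.3], [0.7, -0.2], [-0.6, -0.3]]
plate R in tool [[-1.    -0.002 -0.005]
 [-0.002  1.     0.001]
 [ 0.005  0.001 -1.   ]]
top centre in tool [ 0.04499529  0.00087323 -0.00771686] normal vs vert 29.669887296176718
[-0.65149713 -0.19866923  2.18395723  0.4892951   0.82222751 -2.60686778]
[-0.63680017 -0.04069358  2.20604388  0.58524064  0.66069693 -2.72683636]
[-0.60744065 -0.02994521  2.1569934   0.5490366   0.67977566 -2.66025949]
```

```bash
python3 - <<'E'
from station import r
from h import *
import pickle
from scipy.optimize import least_squares
d0=pickle.load(open("d0.pkl","rb"));t,s=d0["top"],d0["scene"]
for o in([(t,(366,210)),(s,(357,250))],[(t,(503,220)),(s,(440,380))]):
    S=least_squares(lambda P:np.concatenate([(proj(im,P)[0]-p) for im,p in o]),[.6,-.1,.15]);print("saw table",S.x.round(3),S.fun.round(1))
E
```

```text
saw table [ 0.598 -0.043  0.149] [ 0.3 -0.9 -0.8  0.2]
saw table [ 0.578 -0.313  0.149] [-0.2  0.5  0.4 -0.1]
```

```bash
python3 - <<'E'
from station import r
from h import *
g=quat(-BR[:,2],BR[:,1]);B=lambda s,n:BO+BR@[s,-.000,n]
p=np.array(r.read_eef_pos());r.move_straight(p+[0,0,.05],vel=.2)
r.goto(B(.116,.10),g)
r.move_straight(B(.116,.02),vel=.1);r.sleep(.2)
pr=lambda n:print(n,(BR.T@(np.array(r.read_eef_pos())-BO)).round(4),(BR.T@np.array(r.read_force())).round(1),r.read_time_s())
pr("hover")
print(r.move_straight(B(.116,-.012),vel=.02,stop_force=5));pr("down")
p=np.array(r.read_eef_pos())
print(r.move_straight(p+BR@[-.028,0,0],vel=.02,stop_force=12));pr("slid")
o=np.zeros((480,800,3),np.uint8);i=r.get_image("wrist");k=r.get_image("scene")
o[:,:400]=i["color"][:,120:520];o[:400,400:]=cv2.resize(k["color"][260:420,240:400],(400,400))
cv2.imwrite("pics/slid.png",o[:,:,::-1])
E
```

```text
hover [ 0.1165 -0.0004  0.0205] [-1.3  0.5 -1.1] 16.9333
True
down [ 1.16e-01  1.00e-04 -2.00e-03] [-1.1 -0.1  7.5] 17.9917
True
slid [ 0.0994 -0.0001 -0.0018] [ 3.7  1.6 -1.5] 18.8417
```

View pics/slid.png

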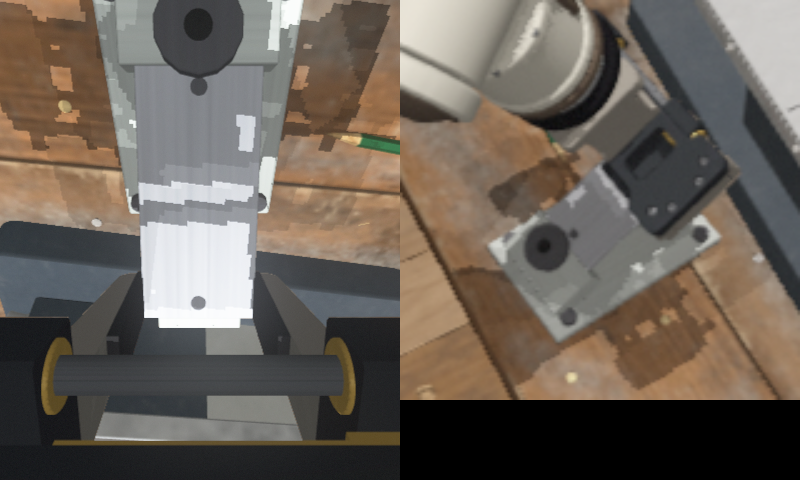

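The plate's lower end meets the ledge (crop row 66, under the bush head) and is centred: plate 135–263, bush at 198. Release, back off, close, and check before pressing.

```bash
python3 - <<'E'
from station import r
from h import *
g=quat(-BR[:,2],BR[:,1]);B=lambda s,n:BO+BR@[s,0,n]
pr=lambda n:print(n,(BR.T@(np.array(r.read_eef_pos())-BO)).round(4),(BR.T@np.array(r.read_force())).round(1),r.read_time_s())
print("bush bed",(BR.T@(np.array([.4351,-.1281,.0477])-BO)).round(4))
r.command_gripper(1.0);r.sleep(.3)
p=np.array(r.read_eef_pos());r.move_straight(p+BR@[0,0,.06],vel=.1)
r.command_gripper(0.0,f_grip=20)
r.goto(B(.05,.08),g);r.sleep(.2);pr("look")
i=r.get_image("wrist");cv2.imwrite("pics/rel.png",cv2.resize(i["color"][0:320,180:460],None,fx=1.8,fy=1.8)[:,:,::-1])
print(r.solve_ik(B(-.009,.04),g),r.solve_ik(B(-.009,.012),g))
import pickle;pickle.dump(i,open("d4.pkl","wb"))
E
```

```text
bush bed [-0.0102  0.0003  0.0263]
look [ 0.0509 -0.0002  0.0801] [ 0.3 -0.8 -0.4] 22.6167
[-0.89993235 -0.33534109  2.48312048  0.62976567  0.80104986 -2.98155573] None
```

View pics/rel.png

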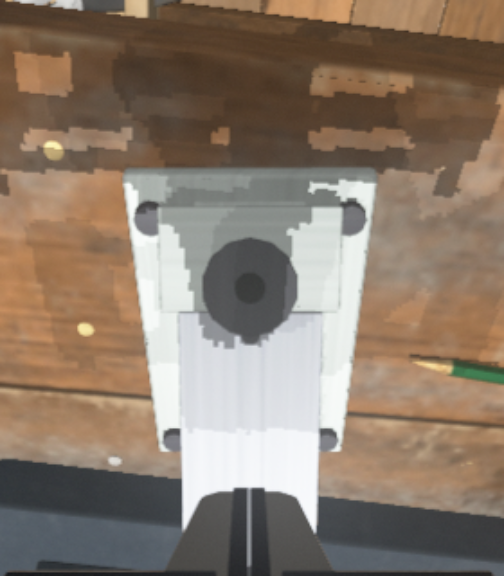

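The plate lies straight against the ledge after release, bush raised at crop (250,288). Joint 6 is near its limit, so I'll use the half-turned tool for pressing.

```bash
python3 - <<'E'
from station import r
from h import *
g=quat(-BR[:,2],-BR[:,1]);B=lambda s,n:BO+BR@[s,0,n]
pr=lambda n:print(n,(BR.T@(np.array(r.read_eef_pos())-BO)).round(4),(BR.T@np.array(r.read_force())).round(1),r.read_time_s())
print(r.solve_ik(B(-.0095,.08),g),r.solve_ik(B(-.0095,.01),g))
p=np.array(r.read_eef_pos());r.goto(B(.03,.10),g)
r.goto(B(-.0095,.06),g);r.move_straight(B(-.0095,.033),vel=.05);r.sleep(.2);pr("above")
print(r.move_straight(B(-.0095,.010),vel=.012,stop_force=30));pr("pressed")
E
```

```text
[-0.96450378 -0.50496535  2.51094288  0.57045571  0.94997806  0.20349847] [-0.85781197 -0.20703202  2.4555122   0.69192509  0.70059667  0.10895066]
above [-0.0092 -0.0003  0.0333] [0.  0.2 0.4] 26.5083
True
pressed [-0.0093  0.      0.0162] [-3.6  1.8 16.8] 27.8333
```

```bash
python3 - <<'E'
from station import r
from h import *
g=quat(-BR[:,2],-BR[:,1]);B=lambda s,n:BO+BR@[s,0,n]
pr=lambda n:print(n,(BR.T@(np.array(r.read_eef_pos())-BO)).round(4),(BR.T@np.array(r.read_force())).round(1),r.read_time_s())
print(r.move_straight(B(-.0095,.008),vel=.01,stop_force=25));pr("pressed")
r.sleep(.2);pr("hold")
r.move_straight(B(-.0095,.07),vel=.08);r.goto(B(.03,.10),g);r.goto(B(.05,.08),quat(-BR[:,2],BR[:,1]));r.sleep(.2)
o=np.zeros((576,800,3),np.uint8);i=r.get_image("wrist");k=r.get_image("scene")
o[:,:504]=cv2.resize(i["color"][0:320,180:460],(504,576));o[:296,504:]=cv2.resize(k["color"][300:400,270:370],(296,296))
cv2.imwrite("pics/end.png",o[:,:,::-1]);print(r.read_time_s())
import pickle;pickle.dump((i,k),open("d5.pkl","wb"))
E
```

```text
True
pressed [-0.0093 -0.      0.0162] [-2.6  1.4 16.1] 28.1167
hold [-0.0094  0.      0.0162] [-3.1  2.6 15.6] 28.3167
32.375
```

View pics/end.png

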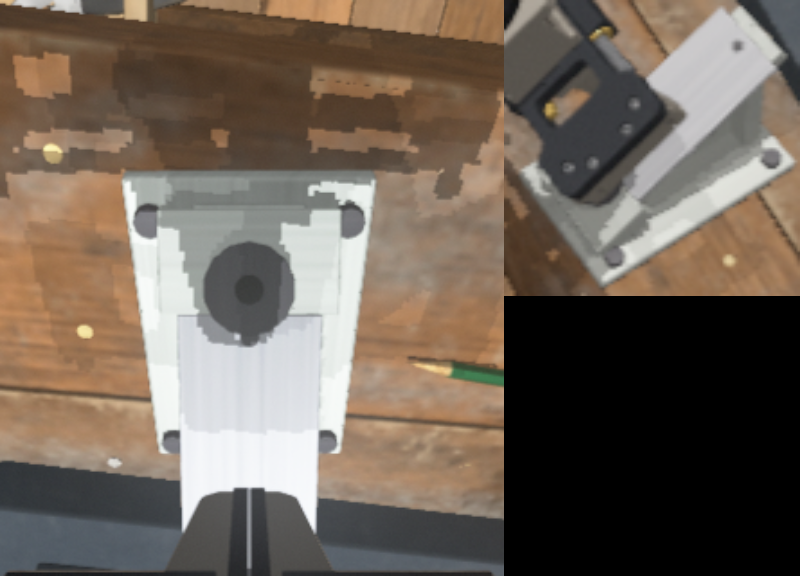

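```bash
python3 - <<'E'
import pickle;from h import *
a=pickle.load(open("d4.pkl","rb"));b=pickle.load(open("d5.pkl","rb"))[0]
for im in(a,b):
    g=cv2.resize(cv2.cvtColor(im["color"],cv2.COLOR_RGB2GRAY)[120:200,275:365],None,fx=8,fy=8,interpolation=cv2.INTER_CUBIC)
    n,l,s,c=cv2.connectedComponentsWithStats((g<90).astype(np.uint8));k=1+s[1:,4].argmax();print(s[k]/8)
R=cv2.Rodrigues(np.array(b["rvec"]))[0];c=-R.T@np.array(b["tvec"]).ravel()
for n in(.028,.016):
    P=[BO+BR@[-.009,y,n] for y in(-.016,.016)];print(n,np.ptp(proj(b,P)[:,0]))
E
```

```text
[1.825000e+01 1.225000e+01 4.762500e+01 5.800000e+01 1.637625e+04]
[   19.125    14.5      43.625    57.125 14370.375]
0.028 54.75259646571567
0.016 51.97775663147786
```

```bash
python3 -c "
from station import r
print(r.read_force(),r.close_job())"
```

```text
the job is handed in; nothing more can be done
[-0.37433518 -0.06637349  0.15085048] None
```

I handed the job in: the plate lies centred on the bed against the ledge, and a second 25 N push moved the bush no further, so I take it as seated, though I couldn't read its travel directly and no verdict came back.

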